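# Hot casserole off, beaker on: change over a laboratory hotplate by the vessels' handles

## Robot

A 6-joint arm with a two-finger parallel gripper is mounted at the origin on the work surface. World frame = base frame: x ahead of the robot, y to its left, z up, the work surface at z = 0. Lengths are in m, angles in degrees, forces in N, time in s.
With the tool pointing down it reaches from about 0.4 to 0.825 m from the base axis. Payload 7 kg.
Tool frame: the origin (TCP) lies between the finger pads; the fingertips stand 17 mm ahead of it and the grasp point (between the pads) lies 2 mm behind it; x points along the fingers, y is the direction in which the jaws open and shut, and the axes are right-handed (so a half turn about x gives the same grasp; the last joint's range is limited). The gripper opens to 88 mm and grips with 3 to 60 N. Pads are 19 mm wide; open, the fingers measure 130 mm over their backs; the gripper's body (78 mm by 193 mm) begins 47 mm behind the grasp point.
Start: joints at [80.277, 20.546, 0.682, 0, -70.136, -16.507], TCP at [0.298, 0.605, 0.244] pointing down, gripper open.
Joint ranges: [-176.03, 176.03], [-82.01, 121.73], [-58.28, 71.71], [-173.87, 95.51], [-174.79, -0.11], [-173.66, 173.66]. Speed limits (degrees/s): [136.94, 136.94, 172.46, 180, 180, 180].

## Interface

Orientations are given as [roll, pitch, yaw] about the fixed x, y, z axes, in that order (R = Rz(yaw) Ry(pitch) Rx(roll)).
In Python, from plant import r gives the robot as it stands.
- The arm moves only by the shell command python3 -m jog 'ROWS' [FORCE]. ROWS is a JSON object of lists of equal length, an entry for each row: "fingers": the opening, from 0 (shut) to 1 (fully open); "dp": the shift along the tool's x, y, z in mm, a list of three; "twist": the turn about the tool's x in degrees. In form: {"fingers": [fingers, ...], "dp": [[dx, dy, dz], ...], "twist": [twist, ...]}. A call has exactly 5 rows; each row is the pose to reach, as a shift and turn from the pose measured when the call began, along the tool's axes at that moment; what a row does not reach only later rows make up. A row lasts 1/10 s, in which the tool goes at most 50 mm and 8.59 degrees, less where a joint would pass 70% of its speed; a pose out of reach is approached as far as the arm can. A call with a gripper value outside its range is refused whole. The fingers move at their own pace and stop on an object; FORCE is the grip in N (left out, the last holds). Time passes only in rows, so rows that repeat a pose let the fingers close, or fill a call up. It gives the time, the measured TCP pose, the force and the opening at its end, in the units of the state.
- r.get_state(): the state, without advancing time (a new reading comes with each control period).
- r.capture(name): name is "scene" or "top"; returns a dict with "frame" (480x640x3 uint8, red, green, blue), "intrinsics" (3x3 intrinsics, pixels), "D" ([k1, k2, p1, p2, k3] as OpenCV has them; the pictures are not rectified), "pose" (4x4, takes a point from camera to world coordinates). Camera axes: x right, y down, z forward; pixel columns grow to the right and rows downward; lengths in m; the calibration is good to about 2 mm. A picture is of the moment at which its call begins. There is no depth.
- r.close_job(): hands the job in, once; it reports no verdict.
The state is a dict: "time_s": time; "joints": joint angles; "qd": joint speeds; "joint_torque": joint torques, N m; "tcp_pos": TCP position; "eef_rot": TCP orientation; "contact_force": force on the tool from outside, world axes, zero at the start; "moment": the same for the moment, N m; "gripper_width": finger opening in m.
Only numpy, scipy, OpenCV 4.12 (cv2) and the standard library are available. Lean on these libraries where they do the work, as an engineer would, in place of code of your own. Each camera call takes 0.05 s, during which the arm holds its last target. There are 200 camera calls.

## Task

The porcelain casserole on the hotplate is done and hot: lift it by its wooden handle, without touching the bowl, and set it on the middle of the cork mat. Then stand the steel beaker in the middle of the hotplate, and only then turn the heating knob (the left one) so that its pointer is at the long mark. Keep both vessels upright and set them down gently, leave the stirring knob off, and do not disturb the other things on the bench.

Things in the scene. Friction and masses are not known exactly. Their poses are not given: they have to be found in the camera images.
- hotplate: Hotplate stirrer, fixed. Origin at the centre of its underside, x from front (panel, near the robot) to rear. White housing, x -125 to 125, y -82 to 82, 85 high; from x = -45 a grey panel slopes down to 57 high at x = -125. Round plate 145 across, top 100 high, centre at x = 42. On the panel two black knobs: left (y = 42) heating, right (y = -42) stirring. Support rod at the rear right corner.
- rod_foot (a point): Foot of the hotplate's upright steel support rod, at x = 110, y = -70, 85 high in the hotplate's frame. The rod is 12 across and rises to 500 above the bench; at 440 it carries a boss head 30 x 24 x 34 mm and a clamp that sticks out 205 to the rear (hotplate +x).
- plate_centre (a point): Centre of the hotplate's round plate, on its upper face (100 above the bench).
- heat_knob_top (a point): Centre of the heating knob's end. The knob is a black cylinder 36 across that stands 27 out of the sloping panel along the panel's normal, (-0.220, 0, 0.976) in the hotplate's frame, so its axis leans 0.221 rad from vertical towards the front. The stirring knob beside it is the same, 84 to the right.
- heat_knob (a joint): Heating knob angle in rad, 0 (7 o'clock) to 5.236, growing clockwise seen from outside (12 o'clock is up the slope). 3.142 = its white pointer line is at the one long thick mark of the scale (1 o'clock); the other marks are short, 0.524 rad apart. Starts lower. Friction 0.03 N m; stays where it is left.
- heat_pointer (a point): Outer end of the pointer line on the heating knob's end face, 17 from the knob's axis.
- heat_mark (a point): Middle of the long mark on the panel, 27 from the heating knob's axis.
- stir_knob (a joint): Angle of the stirring knob in rad, same kind and size as the heating knob; starts at 0 (off).
- casserole: Porcelain casserole, 0.23 kg: white bowl with a straight level wooden handle along its +x axis. Origin at the centre of the underside, z up. Handle: bar 15 wide, 14 thick, axis 38 above the underside, from 58 to 130 from the bowl's axis. Starts on the hotplate, handle in any direction except towards the rod.
- casserole_bowl: The hot bowl of the casserole (same origin and axes): 106 across at the rim, 76 across at the foot, 48 high, wall 4; with a small porcelain boss where the handle starts, out to 57.5 from the axis.
- casserole_grip (a point): Point on the axis of the casserole's wooden handle, 90 from the bowl's axis, 38 above its underside.
- beaker: Stainless beaker, 0.2 to 0.37 kg, 88 across (rim 92), 115 high, wall 3. Origin at the centre of the underside, z up. Strap handle along its +x axis, 16 wide (y), 5 thick: level top leg out to 80 from the axis, its upper face 100 high; upright leg 75 to 80 from the axis; lower leg 35 to 40 high. Starts on the bench beside the hotplate, left or right.
- beaker_grip (a point): Point in the beaker's handle at its outer upper corner: 68 from the axis, 92 above the underside, mid-width of the strap.
- mat: Round cork mat, fixed, 130 across, 10 thick, on the bench on the other side of the hotplate. Origin at the centre of its underside.
- cylinder: Bystander: tall plastic measuring cylinder, 31 across (rim 36), 260 high, on a blue six-sided foot 76 across; light and easily knocked over. Origin at the centre of its underside.
- bottle: Bystander: glass reagent bottle with a blue cap, 86 across, 176 high. Origin at the centre of its underside.
- tube_rack: Bystander: blue rack of small tubes, 125 (x) x 78 (y), 42 high, 56 with the tubes. Origin at the centre of its underside.
- tip_box: Bystander: closed pipette-tip box, 128 (x, with its catch) x 86 (y), 71 high. Origin at the centre of its underside.
Mind the look-alikes: they are no part of the job. Of the things that look like the mat, the smaller one is meant. What is shaped like the beaker but green is not meant.

How it is judged:
By the outcome, as a careful person would: the job done as asked, in the order asked, and still so for the second after the job is handed in, with the robot touching nothing.
It also fails if it takes over 72 s, if anything falls off the work surface, if the arm or the gripper's body presses on something with over 40 N, if the wrist force passes 120 N, or if a joint passes its speed limit or range.

## Working session

There is one attempt and no reset: what is moved stays moved. The work goes in short steps, Python scripts to look and compute and a shell command to move; the robot and the scene stay as the last step left them, time stands still between calls to the robot, and variables do not carry over. Pictures are saved under pics/ and viewed, on a budget of 10 in all, crops included, one or two more only if the job needs it, and the job is handed in when it is done.

```bash
mkdir -p pics
python3 - <<'E'
from plant import r
import cv2,numpy as np,pickle
print(r.get_state())
for n in("scene","top"):
    c=r.capture(n); cv2.imwrite(f"pics/{n}0.png",c["frame"][:,:,::-1]); pickle.dump(c,open(f"{n}0.pkl","wb"))
    print(n,np.round(c["intrinsics"],1).tolist(),c["D"],np.round(c["pose"],3).tolist())
E
```

```text
{'time_s': 0.0, 'joints': array([ 8.02756673e+01,  2.05893445e+01,  6.33257931e-01, -1.85469850e-02,
       -7.01344603e+01, -1.65082615e+01]), 'qd': array([-0.00348328,  0.04615295, -0.07130465,  0.05961249,  0.02137898,
        0.097524  ]), 'joint_torque': array([ 3.32790805e-04, -5.82724142e+01,  2.93051970e+01,  6.99717790e+00,
        6.76054580e-03, -1.58779017e-04]), 'tcp_pos': array([0.29817443, 0.60506397, 0.24264728]), 'eef_rot': array([  95.61036122,   89.90778917, -110.62854935]), 'contact_force': array([0.00553266, 0.24944599, 0.13342617]), 'moment': array([-0.06423689, -0.0531451 ,  0.01827926]), 'gripper_width': 0.08807580233832835}
scene [[624.4, 0.0, 311.6], [0.0, 624.4, 242.4], [0.0, 0.0, 1.0]] [0.07341865 0.         0.         0.         0.        ] [[0.312, 0.679, -0.665, 1.635], [0.95, -0.223, 0.218, -0.367], [-0.0, -0.7, -0.714, 1.328], [0.0, 0.0, 0.0, 1.0]]
top [[448.2, 0.0, 322.5], [0.0, 448.2, 245.3], [0.0, 0.0, 1.0]] [-0.11650338  0.          0.          0.          0.        ] [[0.027, -0.994, 0.105, 0.37], [-0.999, -0.029, -0.013, 0.01], [0.016, -0.104, -0.994, 1.186], [0.0, 0.0, 0.0, 1.0]]
```

View pics/scene0.png

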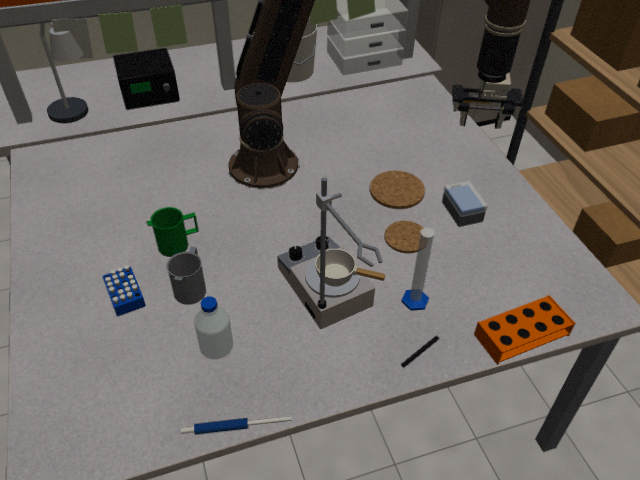

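View pics/top0.png

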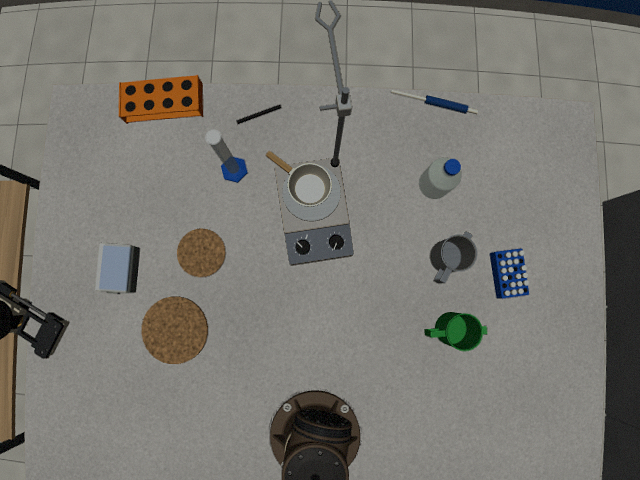

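Candidates in the top image:
- **Mats:** small cork at (201,252), large at (174,330). I choose the small one.
- **Beakers:** steel at (455,255), green at (458,331). I choose the steel one.
- **Casserole:** only one, at (309,185), with its handle towards (268,153).
- **Knobs:** heating is the left one at (303,246), stirring the right one at (336,241).

Next is a close crop of each choice.

Run:
```python
import cv2,pickle,numpy as np
t=pickle.load(open("top0.pkl","rb"))["frame"][:,:,::-1]; s=pickle.load(open("scene0.pkl","rb"))["frame"][:,:,::-1]
def cr(im,x,y,w,h,k): 
    o=cv2.resize(im[y:y+h,x:x+w],None,fx=k,fy=k,interpolation=cv2.INTER_CUBIC); o=o.copy()
    for i in range(0,w,10):
        cv2.line(o,(int(i*k),0),(int(i*k),6 if i%20 else 12),(0,0,255),1)
    for i in range(0,h,10): cv2.line(o,(0,int(i*k)),(6 if i%20 else 12,int(i*k)),(0,0,255),1)
    return o
a=cr(t,260,145,100,125,4.8)[:600,:480]   # hotplate
b=cr(t,425,225,64,60,5)
c=cr(s,160,240,64,60,5)
cv2.imwrite("pics/c1.png",np.hstack([a,np.vstack([b,c])]))
```

```text
(no output)
```

View pics/c1.png

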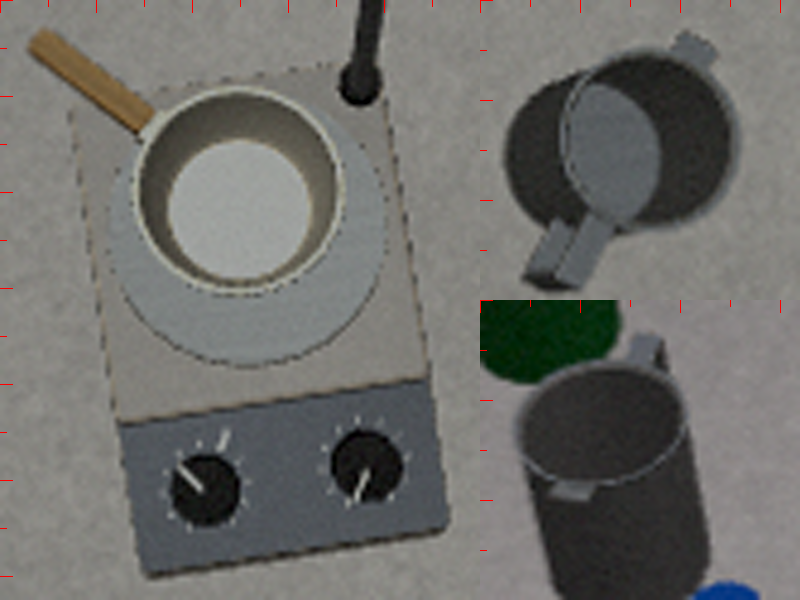

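The crop confirms the choices:
- **Beaker:** steel, rim centre about (459,253), strap handle ending about (443,282), with a small spout on the far side.
- **Casserole:** rim centre about (310,185), handle end about (268,154).
- **Heating knob:** about (303,247), pointer at roughly 10–11 o'clock, long mark at 1 o'clock.

Next I back-project these and check the fit in the scene view.

```bash
cat > h.py <<'E'
import cv2,pickle,numpy as np
def ray(c,p,z):
    u=cv2.undistortPoints(np.array([[p]],float),c["intrinsics"],c["D"])[0,0]
    R,t=c["pose"][:3,:3],c["pose"][:3,3]; d=R@np.r_[u,1]; return t+d*(z-t[2])/d[2]
def proj(c,P):
    T=np.linalg.inv(c["pose"]); 
    return cv2.projectPoints(np.array(P,float).reshape(-1,3),cv2.Rodrigues(T[:3,:3])[0],T[:3,3],c["intrinsics"],c["D"])[0][:,0]
def load(n): return pickle.load(open(n+".pkl","rb"))
def circ(c,rr,n=40):
    a=np.linspace(0,2*np.pi,n); return np.c_[c[0]+rr*np.cos(a),c[1]+rr*np.sin(a),0*a+c[2]]
E
cat > m.py <<'E'
from h import *
t=load("top0");s=load("scene0")
f=lambda n,p,z:(print(n,np.round(ray(t,p,z)*1000,1)),ray(t,p,z))[1]
T=lambda x,y:(260+x/4.8,145+y/4.8)
FL=f("frontL",T(118,421),.085);FR=f("frontR",T(428,378),.085);RL=f("rearL",T(70,112),.085)
print("len",np.linalg.norm(FL-FR),np.linalg.norm(FL-RL))
PC=f("plate",T(248,224),.1)
yw=np.arctan2(*(FL-FR)[[1,0]])-np.pi/2; yw2=np.arctan2(*(RL-FL)[[1,0]]);print("yaw",np.degrees([yw,yw2]))
CB=f("cass",T(239,191),.148);HE=f("handleend",T(40,42),.145);d=HE-CB;print(np.hypot(*d[:2]),np.degrees(np.arctan2(d[1],d[0])))
B=lambda x,y:(425+(x-480)/5,225+y/5)
BC=f("beaker",B(651,138),.115);BH=f("bhandle",B(570,286),.1);d=BH-BC;print(np.hypot(*d[:2]),np.degrees(np.arctan2(d[1],d[0])))
f("knobH",T(206,490),.095);f("knobS",T(366,466),.095)
hsv=cv2.cvtColor(t["frame"],cv2.COLOR_RGB2HSV);m=((hsv[...,0]<22)&(hsv[...,1]>80)).astype(np.uint8)
n,l,st,ce=cv2.connectedComponentsWithStats(m)
for i in range(1,n):
    if st[i,4]>800: f("brown %d %s"%(st[i,4],np.round(ce[i])),ce[i],.01)
f("cylfoot",(234,169),.01); f("cyltop",(213,137),.26); f("bottlecap",(453,167),.176);f("rodtop",(344,95),.5)
f("clampend",(320,12),.44);f("tipbox",(117,268),.071);f("green",(457,331),.1);f("rackc",(512,272),.05)
E
python3 m.py
```

```text
frontL [513.9  90.2  85. ]
frontR [541.1 -69.3  85. ]
rearL [677.  121.7  85. ]
len 0.16183166275248573 0.16607143749526823
plate [616.1  26.1 100. ]
yaw [ 9.67627157 10.93727095]
cass [621.7  30.3 148. ]
handleend [695.8 132.2 145. ]
0.12597625570123586 53.95092104568294
beaker [ 474.  -337.8  115. ]
bhandle [ 401.5 -301.9  100. ]
0.0808926398375245 153.63316445673425
knobH [478.5  43.3  95. ]
knobS [493.2 -37.9  95. ]
brown 2868 [161.  99.] [891.2 458.5  10. ]
brown 2619 [ 12. 231.] [509.3 862.4  10. ]
brown 1829 [201. 252.] [465.  316.1  10. ]
brown 3495 [174. 330.] [259.2 376.5  10. ]
brown 1653 [  7. 386.] [ 81.3 847.3  10. ]
brown 2196 [313. 429.] [15.1  6.2 10. ]
cylfoot [693.2 239.   10. ]
cyltop [694.4 240.  260. ]
bottlecap [ 669.8 -305.1  176. ]
rodtop [687.3 -27.  500. ]
clampend [878.2  16.7 440. ]
tipbox [413.7 514.5  71. ]
green [ 283.4 -337.7  100. ]
rackc [ 433.4 -501.1   50. ]
```

```bash
cat > ov.py <<'E'
from h import *
t=load("top0");s=load("scene0")
yaw=np.radians(10.2);R=np.array([[np.cos(yaw),-np.sin(yaw),0],[np.sin(yaw),np.cos(yaw),0],[0,0,1]])
O=np.array([.6155,.0255,0])-R@[.042,0,0]; print("O",O)
for k in([.4785,.0433,.095],[.4932,-.0379,.095]): print("knob hp",R.T@(np.array(k)-O))
hp=lambda *P:[O+R@np.array(p) for p in P]
L=[]
L.append(hp([-.045,.082,.085],[-.045,-.082,.085],[.125,-.082,.085],[.125,.082,.085],[-.045,.082,.085]))
L.append(circ(hp([.042,0,.1])[0],.0725)); L.append(hp([.11,-.07,.085],[.11,-.07,.5]))
C=np.array([.6217,.0303,.148]);L.append(circ(C,.053))
a=np.radians(54);u=np.array([np.cos(a),np.sin(a),0]);L.append([C+u*.058-[0,0,.003],C+u*.13-[0,0,.003]])
B=np.array([.474,-.3378,.115]);L.append(circ(B,.046));L.append(circ(B-[0,0,.115],.044))
a=np.radians(153.6);u=np.array([np.cos(a),np.sin(a),0]);L.append([B+u*.046-[0,0,.015],B+u*.08-[0,0,.015],B+u*.08-[0,0,.08]])
L.append(circ([.465,.316,.01],.065)); L.append([[.6938,.2395,.01],[.6938,.2395,.26]])
L.append(circ(hp([-.091,.042,.094])[0],.018));L.append(circ(hp([-.091,-.042,.094])[0],.018))
def mk(c,x,y,w,h,k):
    im=cv2.resize(np.ascontiguousarray(c["frame"][y:y+h,x:x+w,::-1]),None,fx=k,fy=k,interpolation=cv2.INTER_CUBIC)
    for l in L: cv2.polylines(im,[np.int32(np.round((proj(c,l)-[x,y]+.5)*k*8))],False,(0,0,255),1,cv2.LINE_AA,3)
    return im
A=mk(s,270,180,170,150,3.2) # 544x480
B2=mk(s,160,240,64,75,4) #256x300
C2=mk(t,425,225,64,75,4); D=mk(t,260,145,100,125,2.7)
out=np.zeros((600,800,3),np.uint8);out[:480,:544]=A;out[:300,544:]=B2;out[300:,544:]=C2
cv2.imwrite("pics/ov1.png",out)
E
python3 ov.py
```

```text
O [0.57416378 0.01806244 0.        ]
knob hp [-0.08968269  0.04177929  0.095     ]
knob hp [-0.0895943  -0.04074054  0.095     ]
```

View pics/ov1.png

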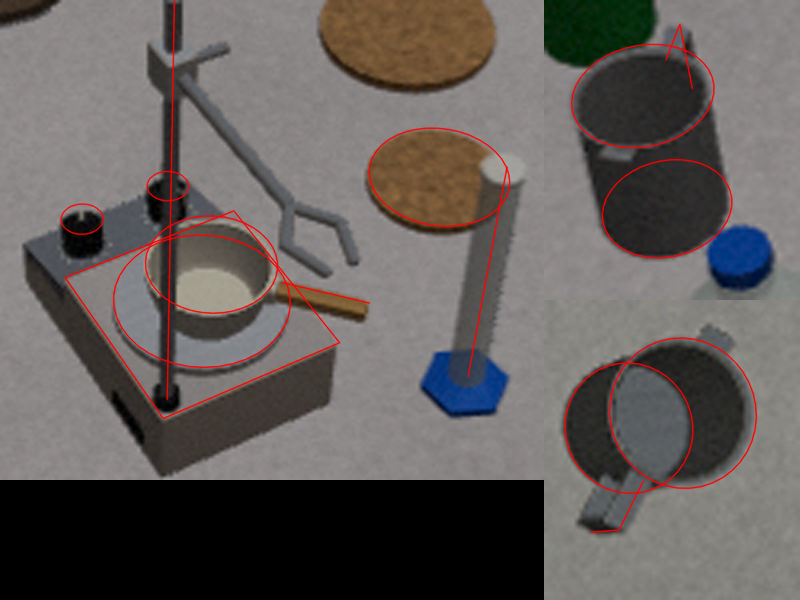

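The overlays agree with both views to about 1 px. The grasp points are the casserole handle at about 87 mm out along 54°, and the beaker handle at 70 mm out along 153.6°. A helper will work out the distances.

```bash
cat > go.py <<'E'
import sys,numpy as np
from scipy.spatial.transform import Rotation as Ro
from plant import r
def rel(x,y,z,jaw=None):
    s=r.get_state();R=Ro.from_euler("xyz",s["eef_rot"],degrees=True).as_matrix()
    d=R.T@(np.array([x,y,z])-s["tcp_pos"])*1000
    cur=np.degrees(np.arctan2(R[1,1],R[0,1])); tw=None
    if jaw is not None: tw=-((jaw-cur+90)%180-90)   # tool x down: +twist = clockwise from above
    print("t",round(s["time_s"],2),"tcp",np.round(s["tcp_pos"]*1000,1),"jaw",round(cur,1),"j",np.round(s["joints"],1),"F",np.round(s["contact_force"],1),"w",round(s["gripper_width"]*1000,1))
    print(" ->",[x,y,z],"dp",np.round(d,1).tolist(),"twist",None if tw is None else round(tw,1),"toolX",np.round(R[:,0],3))
if __name__=="__main__": rel(*map(float,sys.argv[1:]))
E
python3 go.py 0.55 0.25 0.30 144;python3 go.py 0.6728 0.1007 0.30 144; python3 -m jog -h | head -5
```

```text
t 0.1 tcp [298.2 605.1 242.7] jaw -116.2 j [ 80.3  20.6   0.6  -0.  -70.1 -16.5] F [ 0.9 -0.2  0.4] w 87.6
 -> [0.55, 0.25, 0.3] dp [-56.9, 207.3, -382.9] twist -80.2 toolX [-0.001 -0.001 -1.   ]
t 0.1 tcp [298.2 605.1 242.7] jaw -116.2 j [ 80.3  20.6   0.6  -0.  -70.1 -16.5] F [ 0.9 -0.2  0.4] w 87.6
 -> [0.6728, 0.1007, 0.3] dp [-56.8, 286.9, -559.0] twist -80.2 toolX [-0.001 -0.001 -1.   ]invalid input: not JSON, or not a number
```

```bash
python3 -m jog '{"fingers":[0.6,0.6,0.6,0.6,0.6],"dp":[[-20,20,-35],[-40,40,-75],[-60,60,-115],[-77,80,-155],[-77,95,-186]],"twist":[0,0,0,0,0]}' 10
python3 -m jog '{"fingers":[0.6,0.6,0.6,0.6,0.6],"dp":[[0,20,-38],[0,40,-76],[0,60,-115],[0,80,-155],[0,96,-186]],"twist":[0,0,0,0,0]}'
python3 -m jog '{"fingers":[0.6,0.6,0.6,0.6,0.6],"dp":[[0,20,-38],[0,40,-76],[0,60,-115],[0,80,-155],[0,96,-186]],"twist":[0,0,0,0,0]}'
python3 -m jog '{"fingers":[0.6,0.6,0.6,0.6,0.6],"dp":[[0,0,0],[0,0,0],[0,0,0],[0,0,0],[0,0,0]],"twist":[8,16,24,32,40]}'
python3 -m jog '{"fingers":[0.6,0.6,0.6,0.6,0.6],"dp":[[0,0,0],[0,0,0],[0,0,0],[0,0,0],[0,0,0]],"twist":[8,16,24,32,40]}'
python3 go.py 0.6728 0.1007 0.2 144
```

```text
time_s: 0.6
tcp_pos: [0.4247, 0.4364, 0.3228]
eef_rot: [-112.2, 89.8, 41.6]
contact_force: [0.6, -0.2, -0.4]
gripper_width: 0.055
time_s: 1.1
tcp_pos: [0.55, 0.2659, 0.3224]
eef_rot: [-113.0, 89.9, 40.7]
contact_force: [0.2, 0.8, -0.1]
gripper_width: 0.0525
time_s: 1.6
tcp_pos: [0.6751, 0.0953, 0.3217]
eef_rot: [-92.9, 89.9, 60.8]
contact_force: [-0.3, 0.9, 0.3]
gripper_width: 0.0527
time_s: 2.1
tcp_pos: [0.675, 0.0951, 0.321]
eef_rot: [15.6, 90.0, 128.9]
contact_force: [-0.8, -0.5, -0.2]
gripper_width: 0.0528
time_s: 2.6
tcp_pos: [0.6748, 0.0951, 0.3205]
eef_rot: [91.5, 89.9, 164.4]
contact_force: [0.2, -0.1, -0.2]
gripper_width: 0.0527
t 2.6 tcp [674.8  95.1 320.5] jaw 163.0 j [ 24.3  19.3   8.7  -0.1 -79.5 -41.3] F [ 0.2 -0.1 -0.2] w 52.7
 -> [0.6728, 0.1007, 0.2] dp [120.5, 3.3, 4.8] twist 19.0 toolX [-0.002  0.    -1.   ]
```

```bash
python3 -m jog '{"fingers":[0.6,0.6,0.6,0.6,0.6],"dp":[[30,1,1],[60,2,2],[90,3,4],[120,3,5],[145,3,5]],"twist":[7,14,19,19,19]}'
python3 -m jog '{"fingers":[0.6,0.6,0.6,0.6,0.6],"dp":[[0,0,0],[0,0,0],[0,0,0],[0,0,0],[0,0,0]],"twist":[0,0,0,0,0]}'
python3 go.py 0.6728 0.1007 0.136 144
python3 - <<'E'
from h import *
from plant import r
c=r.capture("scene");pickle.dump(c,open("scene1.pkl","wb"));t=r.capture("top");pickle.dump(t,open("top1.pkl","wb"))
A=cv2.resize(c["frame"][200:350,290:420],None,fx=4,fy=4,interpolation=2);B=cv2.resize(t["frame"][110:260,240:310],None,fx=4,fy=4,interpolation=2)
cv2.imwrite("pics/g1.png",np.hstack([A,B])[:,:,::-1])
E
```

```text
time_s: 3.1
tcp_pos: [0.6723, 0.1008, 0.1732]
eef_rot: [125.7, 89.8, 179.6]
contact_force: [0.1, 0.1, -0.1]
gripper_width: 0.0526
time_s: 3.6
tcp_pos: [0.6729, 0.101, 0.1746]
eef_rot: [98.5, 89.9, 152.5]
contact_force: [-0.2, -0.5, 1.0]
gripper_width: 0.0523
t 3.6 tcp [672.9 101.  174.6] jaw 144.0 j [ 24.9  23.7  -3.7  -0.1 -62.6 -60.9] F [-0.2 -0.5  1. ] w 52.3
 -> [0.6728, 0.1007, 0.136] dp [38.6, -0.2, -0.2] twist -0.0 toolX [-0.002  0.001 -1.   ]
```

View pics/g1.png

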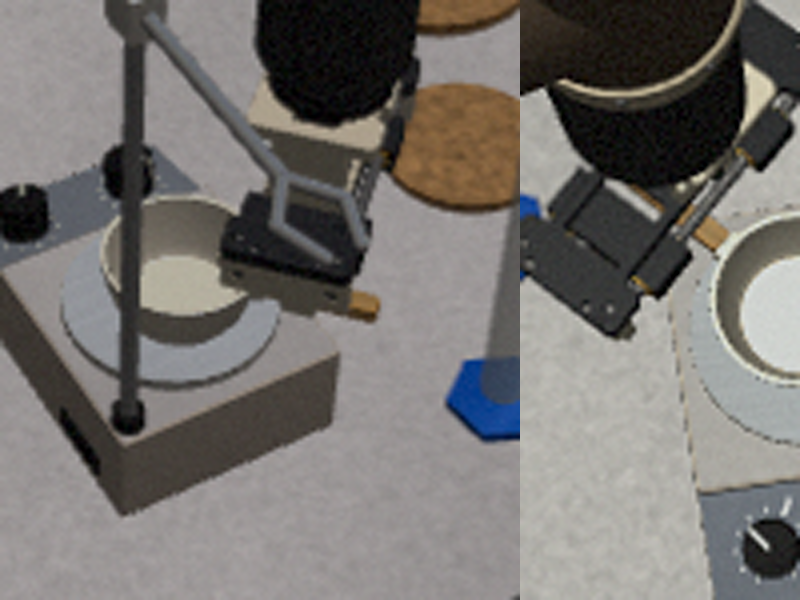

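The tool is centred over the wooden handle: scene crop handle tip at (363,305), top crop handle stub at (710,235), both between the fingers. I'll move 3 mm outward, descend, and grip.

```bash
python3 -m jog '{"fingers":[0.6,0.6,0.6,0.6,0.6],"dp":[[10,0,3],[20,0,3],[30,0,3],[39,0,3],[39,0,3]],"twist":[0,0,0,0,0]}'
python3 -m jog '{"fingers":[0.4,0.3,0.2,0.1,0],"dp":[[0,0,0],[0,0,0],[0,0,0],[0,0,0],[0,0,0]],"twist":[0,0,0,0,0]}' 10
python3 -m jog '{"fingers":[0,0,0,0,0],"dp":[[0,0,0],[0,0,0],[0,0,0],[0,0,0],[0,0,0]],"twist":[0,0,0,0,0]}' 50
python3 -m jog '{"fingers":[0,0,0,0,0],"dp":[[-1,0,0],[-2,0,0],[-4,0,0],[-7,0,0],[-10,0,0]],"twist":[0,0,0,0,0]}'
python3 go.py 0.6728 0.1007 0.2 144
```

```text
time_s: 4.2
tcp_pos: [0.6732, 0.103, 0.1327]
eef_rot: [132.3, 89.7, -173.8]
contact_force: [-0.4, 0.4, -0.6]
gripper_width: 0.0531
time_s: 4.7
tcp_pos: [0.6734, 0.103, 0.1331]
eef_rot: [129.9, 89.7, -176.1]
contact_force: [-0.0, -0.1, 1.2]
gripper_width: 0.0182
time_s: 5.2
tcp_pos: [0.6734, 0.1031, 0.1331]
eef_rot: [129.2, 89.7, -176.9]
contact_force: [-0.3, 0.0, -0.2]
gripper_width: 0.0144
time_s: 5.7
tcp_pos: [0.6734, 0.1031, 0.1433]
eef_rot: [129.2, 89.7, -176.9]
contact_force: [0.7, -0.1, -1.7]
gripper_width: 0.0143
t 5.7 tcp [673.4 103.1 143.3] jaw 144.0 j [ 25.   25.4  -5.5  -0.1 -59.4 -61. ] F [ 0.7 -0.1 -1.7] w 14.3
 -> [0.6728, 0.1007, 0.2] dp [-56.7, -0.7, -2.5] twist -0.0 toolX [-0.005 -0.    -1.   ]
```

```bash
python3 -m jog '{"fingers":[0,0,0,0,0],"dp":[[-10,0,0],[-25,0,0],[-40,0,0],[-55,0,0],[-67,0,0]],"twist":[0,0,0,0,0]}'
python3 - <<'E'
from h import *
from plant import r
c=r.capture("scene")
A=cv2.resize(c["frame"][170:340,280:420],None,fx=3.5,fy=3.5,interpolation=2)
cv2.imwrite("pics/g2.png",A[:,:,::-1])
E
python3 go.py 0.5300 0.1200 0.21 144
```

```text
time_s: 6.2
tcp_pos: [0.6742, 0.1032, 0.2127]
eef_rot: [119.0, 89.8, 172.9]
contact_force: [0.4, -0.3, -1.8]
gripper_width: 0.0147
t 6.25 tcp [675.1 103.3 214.7] jaw 144.0 j [ 25.   22.3  -0.5  -0.1 -67.2 -61. ] F [ 0.5 -0.4  0.4] w 14.8
 -> [0.53, 0.12, 0.21] dp [4.8, 127.1, -71.8] twist -0.0 toolX [-0.     0.001 -1.   ]
```

View pics/g2.png

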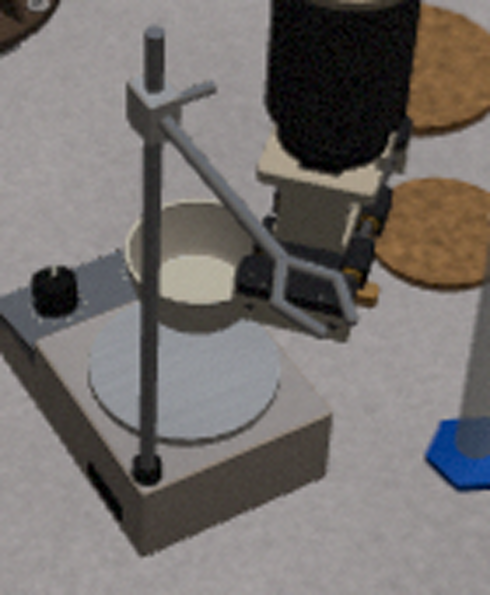

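The casserole is held level above the plate, with its rim at about (190,240) in the crop. I'll carry it towards the robot first, away from the cylinder, and then left.

```bash
python3 -m jog '{"fingers":[0,0,0,0,0],"dp":[[0,15,-9],[0,42,-24],[0,72,-41],[0,102,-58],[0,127,-72]],"twist":[0,0,0,0,0]}' 
python3 -m jog '{"fingers":[0,0,0,0,0],"dp":[[0,8,10],[0,24,30],[0,42,52],[0,62,77],[0,84,105]],"twist":[0,0,0,0,0]}' 
python3 -m jog '{"fingers":[0,0,0,0,0],"dp":[[0,22,26],[0,44,54],[0,62,77],[0,76,95],[0,83,104]],"twist":[0,0,0,0,0]}' 
python3 go.py 0.5167 0.3888 0.055 144
```

```text
time_s: 6.75
tcp_pos: [0.5282, 0.1197, 0.2149]
eef_rot: [64.4, 89.9, 118.4]
contact_force: [1.0, 1.3, -1.2]
gripper_width: 0.0147
time_s: 7.25
tcp_pos: [0.5223, 0.2553, 0.2155]
eef_rot: [37.7, 89.9, 91.7]
contact_force: [1.3, 0.9, -1.6]
gripper_width: 0.0144
time_s: 7.75
tcp_pos: [0.5164, 0.3902, 0.2153]
eef_rot: [41.6, 89.9, 95.6]
contact_force: [1.0, 0.1, -2.6]
gripper_width: 0.0148
t 7.75 tcp [516.4 390.2 215.3] jaw 144.0 j [ 54.3  19.   -5.4  -0.1 -65.6 -90.3] F [ 1.   0.1 -2.6] w 14.8
 -> [0.5167, 0.3888, 0.055] dp [160.3, -1.2, -1.1] twist -0.0 toolX [-0.     0.001 -1.   ]
```

```bash
python3 -m jog '{"fingers":[0,0,0,0,0],"dp":[[20,0,0],[55,-1,-1],[90,-1,-1],[120,-1,-1],[142,-1,-1]],"twist":[0,0,0,0,0]}' 
python3 -m jog '{"fingers":[0,0,0,0,0],"dp":[[4,0,0],[8,0,0],[11,0,0],[14,0,0],[16,0,0]],"twist":[0,0,0,0,0]}'
python3 - <<'E'
from h import *
from plant import r
c=r.capture("scene");t=r.capture("top")
pickle.dump(c,open("scene2.pkl","wb"));pickle.dump(t,open("top2.pkl","wb"))
A=cv2.resize(c["frame"][160:310,350:450],None,fx=4,fy=4,interpolation=2);B=cv2.resize(t["frame"][190:340,160:260],None,fx=4,fy=4,interpolation=2)
cv2.imwrite("pics/g3.png",np.hstack([A,B])[:,:,::-1])
E
python3 go.py 0.5167 0.3888 0.043 144
```

```text
time_s: 8.25
tcp_pos: [0.5163, 0.3878, 0.0711]
eef_rot: [143.4, 89.9, -162.6]
contact_force: [-0.2, 0.8, -2.6]
gripper_width: 0.0147
time_s: 8.75
tcp_pos: [0.5166, 0.3882, 0.056]
eef_rot: [72.9, 89.9, 126.8]
contact_force: [-0.2, -0.2, -2.3]
gripper_width: 0.0148
t 8.85 tcp [516.3 388.   55.5] jaw 144.0 j [ 54.2  27.5 -15.4  -0.1 -47.1 -90.1] F [ 0.1 -0.8 -2.5] w 14.7
 -> [0.5167, 0.3888, 0.043] dp [12.5, 0.2, 0.9] twist -0.0 toolX [-0.001  0.    -1.   ]
```

View pics/g3.png

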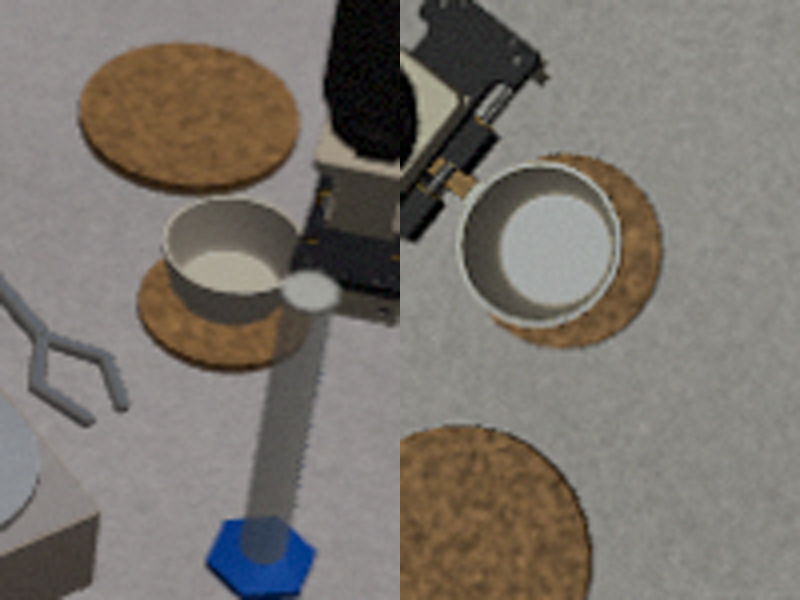

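Run:
```python
from h import *
t=load("top2");print(ray(t,(195.25,251.1),.0705), ray(t,(160+(565.5-400)/4, 190+250.5/4),.01))
```

```text
[0.46285326 0.31435616 0.0705    ] [0.46436158 0.31419336 0.01      ]
```

The casserole is centred on the small mat to about 2 mm: rim centre at crop (541,245), mat at (565,250). I'll lower it slowly.

```bash
python3 -m jog '{"fingers":[0,0,0,0,0],"dp":[[2,0,1],[4,0,1],[6,0,1],[8,0,1],[9,0,1]],"twist":[0,0,0,0,0]}' 
python3 -m jog '{"fingers":[0,0,0,0,0],"dp":[[0.5,0,0],[1,0,0],[1.5,0,0],[2,0,0],[2.5,0,0]],"twist":[0,0,0,0,0]}' 
python3 go.py 0.5167 0.3888 0.043 144
```

```text
time_s: 9.35
tcp_pos: [0.5168, 0.3886, 0.0462]
eef_rot: [138.8, 89.9, -167.2]
contact_force: [0.1, -0.6, -3.4]
gripper_width: 0.0143
time_s: 9.85
tcp_pos: [0.5169, 0.3887, 0.0438]
eef_rot: [130.1, 89.9, -175.9]
contact_force: [-0.2, 0.7, -1.0]
gripper_width: 0.0146
t 9.85 tcp [516.9 388.7  43.8] jaw 144.0 j [ 54.2  28.4 -15.8  -0.1 -45.9 -90.1] F [-0.2  0.7 -1. ] w 14.6
 -> [0.5167, 0.3888, 0.043] dp [0.8, 0.2, -0.1] twist -0.0 toolX [-0.001 -0.    -1.   ]
```

```bash
python3 -m jog '{"fingers":[0,0,0,0,0],"dp":[[0.5,0,0],[1,0,0],[1.2,0,0],[1.2,0,0],[1.2,0,0]],"twist":[0,0,0,0,0]}' 
python3 go.py 0.5167 0.3888 0.043 144
```

```text
time_s: 10.35
tcp_pos: [0.5171, 0.389, 0.043]
eef_rot: [100.8, 90.0, 154.8]
contact_force: [-0.5, 0.7, 2.8]
gripper_width: 0.0145
t 10.35 tcp [517.1 389.   43. ] jaw 144.0 j [ 54.2  28.4 -15.9  -0.1 -45.7 -90.2] F [-0.5  0.7  2.8] w 14.5
 -> [0.5167, 0.3888, 0.043] dp [-0.0, 0.2, -0.4] twist -0.0 toolX [-0.001  0.    -1.   ]
```

```bash
python3 -m jog '{"fingers":[0.1,0.2,0.3,0.4,0.5],"dp":[[0,0,0],[0,0,0],[0,0,0],[0,0,0],[0,0,0]],"twist":[0,0,0,0,0]}' 10
python3 -m jog '{"fingers":[0.5,0.5,0.5,0.5,0.5],"dp":[[-15,0,0],[-50,0,0],[-100,0,0],[-150,0,0],[-200,0,0]],"twist":[0,0,0,0,0]}'
python3 -m jog '{"fingers":[0.5,0.5,0.5,0.5,0.5],"dp":[[-30,-16,-31],[-60,-32,-62],[-80,-48,-93],[-80,-64,-125],[-80,-80,-156]],"twist":[0,0,0,0,0]}'
python3 -m jog '{"fingers":[0.5,0.5,0.5,0.5,0.5],"dp":[[0,-16,-31],[0,-32,-62],[0,-48,-93],[0,-64,-125],[0,-80,-156]],"twist":[0,0,0,0,0]}'
python3 -m jog '{"fingers":[0.5,0.5,0.5,0.5,0.5],"dp":[[0,-16,-31],[0,-32,-62],[0,-48,-93],[0,-64,-125],[0,-80,-156]],"twist":[0,0,0,0,0]}'
python3 -m jog '{"fingers":[0.5,0.5,0.5,0.5,0.5],"dp":[[0,-16,-31],[0,-32,-62],[0,-48,-93],[0,-64,-125],[0,-80,-156]],"twist":[0,0,0,0,0]}'
python3 -m jog '{"fingers":[0.5,0.5,0.5,0.5,0.5],"dp":[[0,0,0],[0,0,0],[0,0,0],[0,0,0],[0,0,0]],"twist":[-8,-16,-24,-32,-40]}'
python3 -m jog '{"fingers":[0.5,0.5,0.5,0.5,0.5],"dp":[[0,0,0],[0,0,0],[0,0,0],[0,0,0],[0,0,0]],"twist":[-8,-16,-24,-32,-40]}'
python3 go.py 0.4113 -0.3067 0.13 243.6
```

```text
time_s: 10.85
tcp_pos: [0.5171, 0.3889, 0.0429]
eef_rot: [115.1, 89.9, 169.0]
contact_force: [0.2, -0.1, 0.3]
gripper_width: 0.0361
time_s: 11.35
tcp_pos: [0.5171, 0.3884, 0.2463]
eef_rot: [48.2, 90.0, 102.1]
contact_force: [0.8, 0.9, -1.6]
gripper_width: 0.044
time_s: 11.85
tcp_pos: [0.4895, 0.2137, 0.3285]
eef_rot: [-0.7, 89.8, 53.3]
contact_force: [1.3, 0.2, -0.6]
gripper_width: 0.0434
time_s: 12.35
tcp_pos: [0.4617, 0.0389, 0.3293]
eef_rot: [-10.3, 89.7, 43.7]
contact_force: [1.0, 0.2, 0.7]
gripper_width: 0.0436
time_s: 12.85
tcp_pos: [0.4339, -0.1358, 0.33]
eef_rot: [-21.2, 89.6, 32.9]
contact_force: [0.5, 0.1, -0.2]
gripper_width: 0.0438
time_s: 13.35
tcp_pos: [0.4062, -0.3104, 0.3306]
eef_rot: [-30.6, 89.5, 23.5]
contact_force: [0.7, 1.5, 0.4]
gripper_width: 0.0438
time_s: 13.85
tcp_pos: [0.4057, -0.3105, 0.3319]
eef_rot: [-76.5, 89.5, 17.9]
contact_force: [-0.4, 0.0, -0.7]
gripper_width: 0.044
time_s: 14.35
tcp_pos: [0.4054, -0.3104, 0.3331]
eef_rot: [-121.3, 89.4, 13.4]
contact_force: [0.0, -1.1, -0.3]
gripper_width: 0.0442
t 14.35 tcp [ 405.4 -310.4  333.1] jaw -135.3 j [-15.6   1.9 -11.2  -0.3 -76.4  60.3] F [ 0.  -1.1 -0.3] w 44.2
 -> [0.4113, -0.3067, 0.13] dp [203.2, -5.1, -0.5] twist -18.9 toolX [ 0.009  0.002 -1.   ]
```

```bash
python3 -m jog '{"fingers":[0.5,0.5,0.5,0.5,0.5],"dp":[[30,-2,0],[70,-5,0],[110,-5,0],[150,-5,0],[185,-5,0]],"twist":[-7,-14,-19,-19,-19]}'
python3 -m jog '{"fingers":[0.5,0.5,0.5,0.5,0.5],"dp":[[0,0,0],[0,0,0],[0,0,0],[0,0,0],[0,0,0]],"twist":[0,0,0,0,0]}'
python3 - <<'E'
from h import *
from plant import r
c=r.capture("scene");t=r.capture("top")
pickle.dump(c,open("scene3.pkl","wb"));pickle.dump(t,open("top3.pkl","wb"))
A=cv2.resize(c["frame"][190:310,140:240],None,fx=4,fy=4,interpolation=2);B=cv2.resize(t["frame"][220:340,400:500],None,fx=4,fy=4,interpolation=2)
cv2.imwrite("pics/g4.png",np.hstack([A,B])[:,:,::-1])
E
python3 go.py 0.4113 -0.3067 0.09 243.6
```

```text
time_s: 14.85
tcp_pos: [0.4103, -0.3064, 0.1477]
eef_rot: [-142.5, 89.4, 11.2]
contact_force: [1.4, 0.1, -0.0]
gripper_width: 0.0439
time_s: 15.35
tcp_pos: [0.411, -0.3066, 0.1492]
eef_rot: [-148.2, 89.3, 5.5]
contact_force: [-0.5, 0.3, -0.7]
gripper_width: 0.044
t 15.45 tcp [ 410.7 -306.5  148.6] jaw -116.3 j [-14.9   9.9 -27.4  -0.3 -52.1  78.8] F [-0.9  0.5  0.2] w 43.9
 -> [0.4113, -0.3067, 0.09] dp [58.6, 0.3, -0.1] twist 0.1 toolX [ 0.012  0.002 -1.   ]
```

View pics/g4.png

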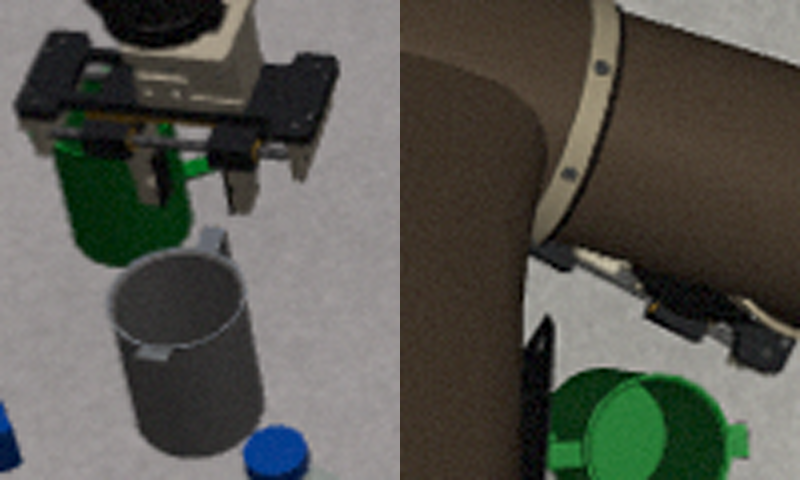

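The fingers straddle the steel beaker's strap handle, at scene crop (212,240), and the green cup is clear. I'll descend and grip.

```bash
python3 -m jog '{"fingers":[0.5,0.5,0.5,0.5,0.5],"dp":[[15,0,0],[30,0,0],[42,0,0],[52,0,0],[59,0,0]],"twist":[0,0,0,0,0]}'
python3 -m jog '{"fingers":[0.4,0.3,0.2,0.15,0.1],"dp":[[0,0,0],[0,0,0],[0,0,0],[0,0,0],[0,0,0]],"twist":[0,0,0,0,0]}' 5
python3 -m jog '{"fingers":[0,0,0,0,0],"dp":[[0,0,0],[0,0,0],[0,0,0],[0,0,0],[0,0,0]],"twist":[0,0,0,0,0]}' 58
python3 go.py 0.4113 -0.3067 0.09 243.6
```

```text
time_s: 15.95
tcp_pos: [0.4112, -0.3063, 0.0888]
eef_rot: [-144.8, 89.4, 8.9]
contact_force: [-0.1, -0.6, 0.9]
gripper_width: 0.0435
time_s: 16.45
tcp_pos: [0.4115, -0.3064, 0.0893]
eef_rot: [-146.5, 89.3, 7.2]
contact_force: [-0.2, 0.9, 1.3]
gripper_width: 0.0157
time_s: 16.95
tcp_pos: [0.4115, -0.3064, 0.0893]
eef_rot: [-146.6, 89.3, 7.1]
contact_force: [-0.1, 0.3, 1.0]
gripper_width: 0.0153
t 16.95 tcp [ 411.5 -306.4   89.3] jaw -116.3 j [-14.9  14.3 -31.2  -0.4 -43.9  78.9] F [-0.1  0.3  1. ] w 15.3
 -> [0.4113, -0.3067, 0.09] dp [-0.7, 0.3, 0.0] twist 0.1 toolX [ 0.012  0.001 -1.   ]
```

```bash
python3 -m jog '{"fingers":[0,0,0,0,0],"dp":[[-1,0,0],[-3,0,0],[-6,0,0],[-10,0,0],[-15,0,0]],"twist":[0,0,0,0,0]}'
python3 -m jog '{"fingers":[0,0,0,0,0],"dp":[[-15,0,0],[-40,0,0],[-70,0,0],[-100,0,0],[-130,0,0]],"twist":[0,0,0,0,0]}'
python3 - <<'E'
from h import *
from plant import r
c=r.capture("scene");t=r.capture("top")
pickle.dump(c,open("scene4.pkl","wb"));pickle.dump(t,open("top4.pkl","wb"))
A=cv2.resize(c["frame"][170:320,140:240],None,fx=4,fy=4,interpolation=2);B=cv2.resize(t["frame"][190:340,160:260],None,fx=4,fy=4,interpolation=2)
cv2.imwrite("pics/g5.png",np.hstack([A,B])[:,:,::-1])
E
python3 go.py 0.6505 0.086 0.235 150
```

```text
time_s: 17.45
tcp_pos: [0.4111, -0.3063, 0.1045]
eef_rot: [-145.3, 89.3, 8.4]
contact_force: [0.8, 0.4, -3.7]
gripper_width: 0.0155
time_s: 17.95
tcp_pos: [0.4092, -0.3064, 0.2361]
eef_rot: [-145.2, 89.3, 8.5]
contact_force: [0.4, -0.5, -2.7]
gripper_width: 0.0151
t 18.05 tcp [ 411.6 -307.6  239.4] jaw -116.3 j [-15.    4.9 -20.3  -0.2 -63.8  78.8] F [-0.2  0.4 -2.1] w 15.4
 -> [0.6505, 0.086, 0.235] dp [8.2, -458.7, -39.9] twist -86.3 toolX [ 0.019 -0.002 -1.   ]
```

View pics/g5.png

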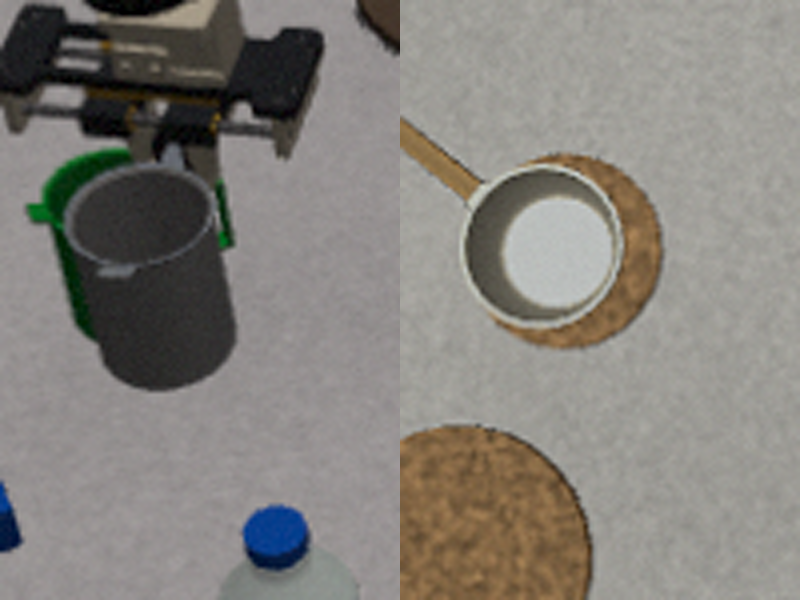

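The beaker is held upright, rim at scene crop (140,215), and the casserole still sits on the mat. I'll carry the beaker over the front of the hotplate, and turn it there.

```bash
python3 -m jog '{"fingers":[0,0,0,0,0],"dp":[[0,-12,3],[0,-36,8],[0,-66,15],[0,-100,23],[0,-134,31]],"twist":[0,0,0,0,0]}'
python3 -m jog '{"fingers":[0,0,0,0,0],"dp":[[0,-34,8],[0,-70,17],[0,-105,25],[0,-135,32],[0,-153,36]],"twist":[0,0,0,0,0]}'
python3 -m jog '{"fingers":[0,0,0,0,0],"dp":[[0,0,0],[0,0,0],[0,0,0],[0,0,0],[0,0,0]],"twist":[4,10,17,24,31]}'
python3 -m jog '{"fingers":[0,0,0,0,0],"dp":[[0,0,0],[0,0,0],[0,0,0],[0,0,0],[0,0,0]],"twist":[7,14,21,28,34]}'
python3 -m jog '{"fingers":[0,0,0,0,0],"dp":[[0,0,0],[0,0,0],[0,0,0],[0,0,0],[0,0,0]],"twist":[7,14,20,25,29]}'
python3 go.py 0.6505 0.086 0.225 150
```

```text
time_s: 18.55
tcp_pos: [0.4425, -0.1721, 0.2389]
eef_rot: [-158.1, 89.0, -4.4]
contact_force: [0.3, -0.1, -3.1]
gripper_width: 0.0154
time_s: 19.05
tcp_pos: [0.4776, -0.0165, 0.2384]
eef_rot: [-157.4, 89.1, -3.6]
contact_force: [0.9, 0.4, -2.9]
gripper_width: 0.015
time_s: 19.55
tcp_pos: [0.4768, -0.0161, 0.2374]
eef_rot: [-126.5, 89.2, -4.0]
contact_force: [0.3, -0.2, -3.7]
gripper_width: 0.0151
time_s: 20.05
tcp_pos: [0.476, -0.0156, 0.2365]
eef_rot: [-91.8, 89.2, -3.6]
contact_force: [-0.0, -1.6, -4.1]
gripper_width: 0.0155
time_s: 20.55
tcp_pos: [0.4754, -0.0151, 0.2356]
eef_rot: [-61.9, 89.3, -2.9]
contact_force: [0.1, -0.7, -3.5]
gripper_width: 0.0152
t 20.55 tcp [475.4 -15.1 235.6] jaw 149.0 j [ 22.2   1.3 -24.9   0.3 -63.2 -53.4] F [ 0.1 -0.7 -3.5] w 15.2
 -> [0.6505, 0.086, 0.225] dp [12.7, -97.8, 176.8] twist -1.0 toolX [ 0.012 -0.001 -1.   ]
```

```bash
python3 -m jog '{"fingers":[0,0,0,0,0],"dp":[[0,-8,14],[0,-22,38],[0,-38,68],[0,-54,98],[0,-72,128]],"twist":[0,0,0,0,0]}'
python3 -m jog '{"fingers":[0,0,0,0,0],"dp":[[4,-12,20],[8,-20,36],[12,-26,46],[16,-27,50],[18,-27,50]],"twist":[0,0,0,0,0]}'
python3 go.py 0.652 0.0854 0.205
python3 - <<'E'
from h import *
from plant import r
c=r.capture("scene");t=r.capture("top")
pickle.dump(c,open("scene5.pkl","wb"));pickle.dump(t,open("top5.pkl","wb"))
A=cv2.resize(c["frame"][190:340,265:365],None,fx=4,fy=4,interpolation=2);B=cv2.resize(t["frame"][130:280,260:360],None,fx=4,fy=4,interpolation=2)
cv2.imwrite("pics/g6.png",np.hstack([A,B])[:,:,::-1])
E
```

```text
time_s: 21.05
tcp_pos: [0.6041, 0.059, 0.2363]
eef_rot: [-61.2, 89.3, -2.2]
contact_force: [0.3, -1.2, -1.9]
gripper_width: 0.0151
time_s: 21.55
tcp_pos: [0.6528, 0.0883, 0.2176]
eef_rot: [-63.8, 89.4, -4.7]
contact_force: [-1.5, -0.4, -2.6]
gripper_width: 0.0152
t 21.55 tcp [652.8  88.3 217.6] jaw 149.1 j [ 24.8  19.6  -4.3   0.3 -65.6 -55.8] F [-1.5 -0.4 -2.6] w 15.2
 -> [0.652, 0.0854, 0.205] dp [12.6, -0.7, -3.0] twist None toolX [ 0.01  -0.001 -1.   ]
```

View pics/g6.png

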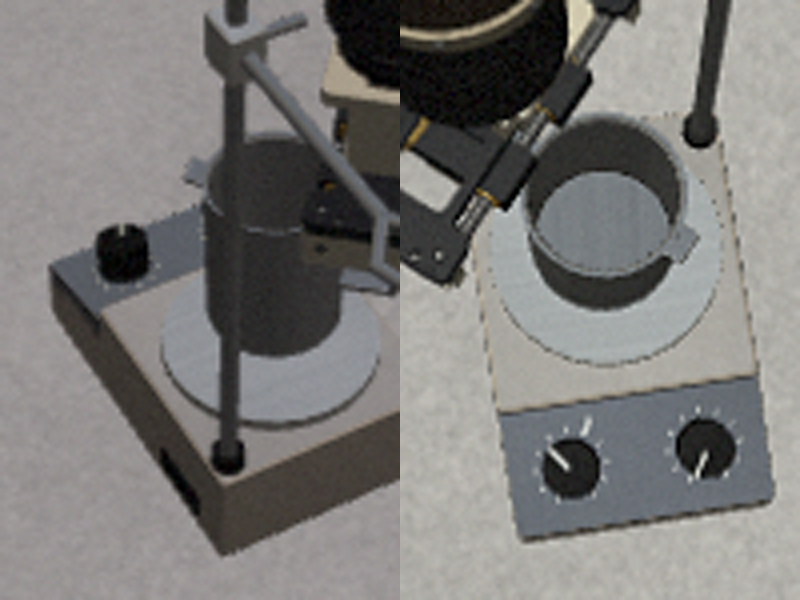

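Run:
```python
from h import *
t=load("top5");print(ray(t,(311.5,178.75),.243),ray(t,(311.1,192),.1),ray(t,(260+(605-400)/4,130+310/4),.128))
```

```text
[0.61206075 0.02523345 0.243     ] [0.61524125 0.02745697 0.1       ] [0.57101663 0.02548889 0.128     ]
```

The vision and kinematic estimates agree to about 3 mm, and their mean lies at the plate centre. I'll lower it straight and slowly.

```bash
python3 -m jog '{"fingers":[0,0,0,0,0],"dp":[[4,0,0],[9,0,0],[14,0,0],[18,0,0],[21,0,0]],"twist":[0,0,0,0,0]}'
python3 -m jog '{"fingers":[0,0,0,0,0],"dp":[[0.8,0,0],[1.6,0,0],[2.4,0,0],[3.2,0,0],[4,0,0]],"twist":[0,0,0,0,0]}'
python3 go.py 0.652 0.086 0.189
```

```text
time_s: 22.15
tcp_pos: [0.6524, 0.0876, 0.1969]
eef_rot: [-63.2, 89.4, -4.2]
contact_force: [-0.2, 0.7, -3.0]
gripper_width: 0.0155
time_s: 22.65
tcp_pos: [0.6525, 0.0876, 0.193]
eef_rot: [-63.0, 89.4, -3.9]
contact_force: [0.9, -0.2, -4.1]
gripper_width: 0.0155
t 22.65 tcp [652.5  87.6 193. ] jaw 149.1 j [ 24.8  20.6  -6.2   0.3 -62.7 -55.8] F [ 0.9 -0.2 -4.1] w 15.5
 -> [0.652, 0.086, 0.189] dp [4.0, -0.4, -1.7] twist None toolX [ 0.011 -0.001 -1.   ]
```

```bash
python3 -m jog '{"fingers":[0,0,0,0,0],"dp":[[0.6,0,0],[1.2,0,0],[1.8,0,0],[2.4,0,0],[3,0,0]],"twist":[0,0,0,0,0]}'
python3 -m jog '{"fingers":[0,0,0,0,0],"dp":[[0.3,0,0],[0.6,0,0],[0.9,0,0],[1.2,0,0],[1.2,0,0]],"twist":[0,0,0,0,0]}'
python3 go.py 0.652 0.086 0.189
```

```text
time_s: 23.15
tcp_pos: [0.6532, 0.088, 0.1908]
eef_rot: [-60.2, 89.3, -1.1]
contact_force: [1.6, 2.6, 2.2]
gripper_width: 0.0151
time_s: 23.65
tcp_pos: [0.6537, 0.0882, 0.1901]
eef_rot: [-58.9, 89.2, 0.2]
contact_force: [1.6, 2.2, 4.0]
gripper_width: 0.0152
t 23.65 tcp [653.7  88.2 190.1] jaw 149.1 j [ 24.8  20.7  -6.4   0.4 -62.2 -55.9] F [1.6 2.2 4. ] w 15.2
 -> [0.652, 0.086, 0.189] dp [1.1, 0.4, -2.8] twist None toolX [ 0.014  0.    -1.   ]
```

```bash
python3 -m jog '{"fingers":[0.19,0.21,0.25,0.32,0.45],"dp":[[0,0,0],[0,0,0],[0,0,0],[0,0,0],[0,0,0]],"twist":[0,0,0,0,0]}' 8
python3 -m jog '{"fingers":[0.5,0.5,0.5,0.5,0.5],"dp":[[0,0,0],[-10,0,0],[-40,0,0],[-80,0,0],[-120,0,0]],"twist":[0,0,0,0,0]}'
python3 - <<'E'
from h import *
from plant import r
c=r.capture("scene");t=r.capture("top")
pickle.dump(c,open("scene6.pkl","wb"));pickle.dump(t,open("top6.pkl","wb"))
A=cv2.resize(c["frame"][190:340,265:365],None,fx=3,fy=3,interpolation=2);B=cv2.resize(t["frame"][140:280,270:360],None,fx=4.2,fy=4.2,interpolation=2)
o=np.zeros((588,800,3),np.uint8);o[:450,:300]=A;o[:588,300:300+378]=B
k=cv2.resize(t["frame"][230:262,287:319],None,fx=4,fy=4,interpolation=2);o[455:583,0:128]=k
cv2.imwrite("pics/g7.png",o[:,:,::-1])
E
python3 go.py 0.46 0.045 0.3 100
```

```text
time_s: 24.15
tcp_pos: [0.6536, 0.088, 0.1899]
eef_rot: [-59.7, 89.2, -0.6]
contact_force: [0.4, 0.1, -0.3]
gripper_width: 0.0309
time_s: 24.65
tcp_pos: [0.6518, 0.0878, 0.3119]
eef_rot: [-61.4, 89.3, -2.3]
contact_force: [1.0, 0.7, 0.4]
gripper_width: 0.0438
t 24.75 tcp [654.5  88.2 317.9] jaw 149.1 j [ 24.8  16.4   4.1   0.5 -76.4 -55.8] F [ 0.6 -0.4  0.5] w 44.1
 -> [0.46, 0.045, 0.3] dp [13.1, 145.0, -137.1] twist 49.1 toolX [ 0.024  0.002 -1.   ]
```

View pics/g7.png

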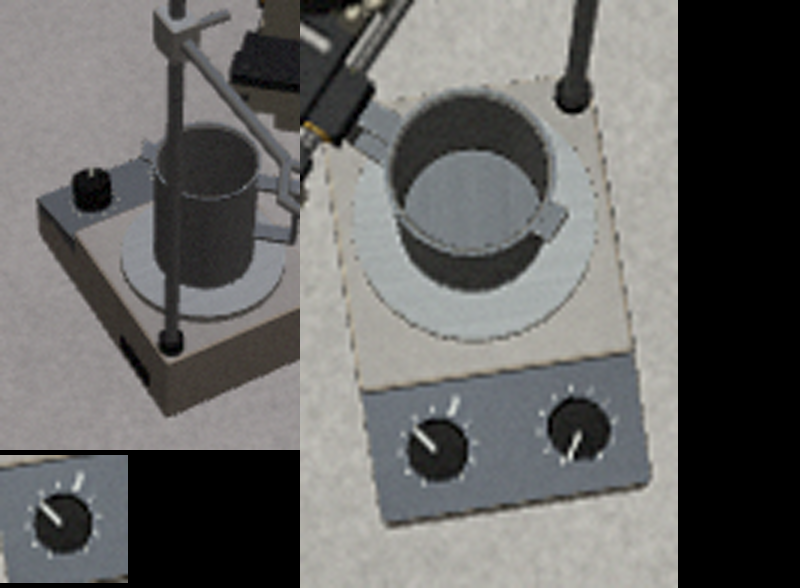

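```bash
cat > knob.py <<'E'
from h import *
import sys
yaw=np.radians(10.2);R=np.array([[np.cos(yaw),-np.sin(yaw),0],[np.sin(yaw),np.cos(yaw),0],[0,0,1]])
O=np.array([.6155,.0262,0])-R@[.042,0,0]
ex=np.array([.976,0,.22]);ey=np.array([0,1,0]);n=np.array([-.22,0,.976])
K=np.array([-.0897,.042,.095])
def plane(c,p,P0):
    u=cv2.undistortPoints(np.array([[p]],float),c["intrinsics"],c["D"])[0,0]
    o=R.T@(c["pose"][:3,3]-O);d=R.T@(c["pose"][:3,:3]@np.r_[u,1]); return o+d*((P0-o)@n)/(d@n)
def ang(c,outer,cen=None):   # pointer angle from 7 o'clock, clockwise
    C=plane(c,cen,K) if cen is not None else K; v=plane(c,outer,K)-C
    return C,np.linalg.norm(v)*1000,(np.degrees(np.arctan2(-(v@ey),v@ex))+150)%360   # clockwise from 12 + 150
E
python3 - <<'E'
from knob import *
t=load("top6");P=lambda x,y:(270+(x-300)/4.2,140+y/4.2)
print(ray(t,P(471.5,171.5),.215),ray(t,P(474,220),.1))
print(ang(t,P(414,429),P(438,450)))
K2=K-.027*n; 
for nm,P0,o in(("mark",K2,P(454,406)),):
    v=plane(t,o,P0)-K2;print(nm,np.linalg.norm(v)*1000,np.degrees(np.arctan2(-v[1],v@ex))+150)
    v=plane(t,o,P0)-plane(t,P(438,450),K)+.027*n;print(nm,np.linalg.norm(v)*1000,np.degrees(np.arctan2(-v[1],v@ex))+150)
v=plane(t,P(570,461),K+[0,-.084,0])-plane(t,P(578,430),K+[0,-.084,0]);print("stir",(np.degrees(np.arctan2(-v[1],v@ex))+150)%360)
C=plane(t,P(438,450),K);print("knob end world",O+R@C)
E
```

```text
[0.61447963 0.02700836 0.215     ] [0.61430519 0.02661622 0.1       ]
(array([-0.08994556,  0.04131024,  0.09494465]), np.float64(18.59521901578477), np.float64(109.93899471385708))
mark 25.22987428701558 182.78921632602436
mark 25.07801955669468 181.15316756388103
stir 352.4607693415872
knob end world [0.47832434 0.04349181 0.09494465]
```

The beaker stands at the plate centre to within 1 mm: rim centre at crop (471,171), plate at (474,220). The heating pointer reads about 110°, with its tip at crop (414,429), against about 181° for the mark, so it needs about +70° clockwise. I'll go to the knob and turn it in two strokes.

```bash
python3 -m jog '{"fingers":[0.58,0.58,0.58,0.58,0.58],"dp":[[0,20,-20],[0,46,-46],[0,75,-76],[0,102,-104],[0,126,-128]],"twist":[0,0,0,0,0]}' 8
python3 -m jog '{"fingers":[0.58,0.58,0.58,0.58,0.58],"dp":[[0,0,0],[20,0,0],[50,0,0],[80,0,0],[110,0,0]],"twist":[7,14,21,28,31]}'
python3 -m jog '{"fingers":[0.58,0.58,0.58,0.58,0.58],"dp":[[0,0,0],[0,0,0],[0,0,0],[0,0,0],[0,0,0]],"twist":[0,0,0,0,0]}'
python3 go.py 0.4808 0.0437 0.098 118
```

```text
time_s: 25.25
tcp_pos: [0.479, 0.0423, 0.3142]
eef_rot: [-53.3, 88.6, 5.8]
contact_force: [0.1, 0.7, 1.1]
gripper_width: 0.0509
time_s: 25.75
tcp_pos: [0.4819, 0.0427, 0.2042]
eef_rot: [-20.6, 88.4, 7.3]
contact_force: [0.2, 0.8, 0.2]
gripper_width: 0.0508
time_s: 26.25
tcp_pos: [0.4824, 0.0429, 0.2054]
eef_rot: [-19.4, 88.3, 8.5]
contact_force: [0.2, 0.6, -0.2]
gripper_width: 0.0508
t 26.25 tcp [482.4  42.9 205.4] jaw 117.9 j [ 28.9   3.1 -27.4   0.7 -57.9 -91.4] F [ 0.2  0.6 -0.2] w 50.8
 -> [0.4808, 0.0437, 0.098] dp [107.3, 2.5, -4.0] twist -0.1 toolX [ 0.029  0.004 -1.   ]
```

```bash
python3 -m jog '{"fingers":[0.58,0.58,0.58,0.58,0.58],"dp":[[25,1,-2],[50,2,-4],[75,2,-4],[95,2,-4],[107,2,-4]],"twist":[0,0,0,0,0]}'
python3 -m jog '{"fingers":[0.5,0.45,0.4,0.35,0.3],"dp":[[0,0,0],[0,0,0],[0,0,0],[0,0,0],[0,0,0]],"twist":[0,0,0,0,0]}' 5
python3 -m jog '{"fingers":[0.2,0.2,0.2,0.2,0.2],"dp":[[0,0,0],[0,0,0],[0,0,0],[0,0,0],[0,0,0]],"twist":[0,0,0,0,0]}' 10
python3 go.py 0.4808 0.0437 0.098 82
```

```text
time_s: 26.75
tcp_pos: [0.4807, 0.0431, 0.0973]
eef_rot: [-19.9, 88.4, 8.0]
contact_force: [-0.3, 0.1, -0.4]
gripper_width: 0.0511
time_s: 27.25
tcp_pos: [0.4811, 0.0437, 0.0982]
eef_rot: [-17.9, 88.3, 10.0]
contact_force: [-2.0, 4.9, 3.2]
gripper_width: 0.0358
time_s: 27.75
tcp_pos: [0.4811, 0.0438, 0.0983]
eef_rot: [-17.8, 88.3, 10.1]
contact_force: [-2.1, 3.9, 1.4]
gripper_width: 0.0352
t 27.75 tcp [481.1  43.8  98.3] jaw 117.9 j [ 29.   10.3 -35.7   0.8 -42.4 -91.7] F [-2.1  3.9  1.4] w 35.2
 -> [0.4808, 0.0437, 0.098] dp [0.3, 0.1, -0.3] twist 35.9 toolX [ 0.03   0.005 -1.   ]
```

```bash
python3 -m jog '{"fingers":[0.2,0.2,0.2,0.2,0.2],"dp":[[0,0,0],[0,0,0],[0,0,0],[0,0,0],[0,0,0]],"twist":[5,12,19,26,31]}'
python3 -m jog '{"fingers":[0.2,0.2,0.2,0.2,0.2],"dp":[[0,0,0],[0,0,0],[0,0,0],[0,0,0],[0,0,0]],"twist":[3,5,5,5,5]}'
python3 go.py 0.4808 0.0437 0.098 82
python3 -m jog '{"fingers":[0.43,0.48,0.53,0.58,0.58],"dp":[[0,0,0],[0,0,0],[0,0,0],[0,0,0],[0,0,0]],"twist":[0,0,0,0,0]}'
python3 -m jog '{"fingers":[0.58,0.58,0.58,0.58,0.58],"dp":[[-30,0,0],[-35,0,0],[-35,0,0],[-35,0,0],[-35,0,0]],"twist":[0,-8,-16,-24,-30]}'
python3 - <<'E'
from h import *
from plant import r
t=r.capture("top");c=r.capture("scene");pickle.dump(t,open("top7.pkl","wb"))
o=np.hstack([cv2.resize(x,(400,400),interpolation=2) for x in(t["frame"][225:275,280:330],c["frame"][220:270,275:325])])
cv2.imwrite("pics/g8.png",o[:,:,::-1])
E
python3 go.py 0.4808 0.0437 0.098 118
```

```text
time_s: 28.25
tcp_pos: [0.4812, 0.0439, 0.0984]
eef_rot: [13.7, 88.3, 10.4]
contact_force: [-2.0, 2.0, 0.3]
gripper_width: 0.0356
time_s: 28.75
tcp_pos: [0.4812, 0.0439, 0.0985]
eef_rot: [18.7, 88.3, 10.4]
contact_force: [-2.0, 1.7, 2.4]
gripper_width: 0.036
t 28.75 tcp [481.2  43.9  98.5] jaw 81.7 j [  29.    10.3  -35.7    0.8  -42.4 -128. ] F [-2.   1.7  2.4] w 36.0
 -> [0.4808, 0.0437, 0.098] dp [0.5, -0.2, -0.4] twist -0.3 toolX [ 0.03   0.005 -1.   ]
time_s: 29.25
tcp_pos: [0.4813, 0.0438, 0.0985]
eef_rot: [18.4, 88.3, 10.1]
contact_force: [0.4, -0.6, -0.1]
gripper_width: 0.0505
time_s: 29.75
tcp_pos: [0.4802, 0.0436, 0.1336]
eef_rot: [-11.8, 88.3, 10.3]
contact_force: [0.7, 0.5, -0.1]
gripper_width: 0.0507
t 29.85 tcp [480.2  43.5 133.5] jaw 111.8 j [ 29.1   7.4 -33.4   0.8 -47.6 -97.8] F [-0.7 -0.1  0.3] w 50.4
 -> [0.4808, 0.0437, 0.098] dp [35.5, 0.1, -0.4] twist -6.2 toolX [ 0.03   0.005 -1.   ]
```

View pics/g8.png

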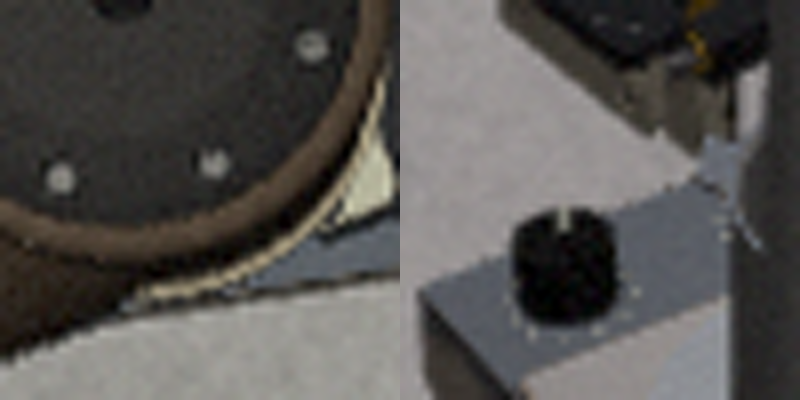

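The arm hides the heating knob, and the visible knob at (565,265) is the untouched stirring one. I'll do the second stroke of 35°, then back off and look.

```bash
python3 -m jog '{"fingers":[0.58,0.58,0.58,0.58,0.58],"dp":[[0,0,0],[10,0,0],[20,0,0],[30,0,0],[35,0,0]],"twist":[-6,-6,-6,-6,-6]}'
python3 -m jog '{"fingers":[0.45,0.4,0.35,0.3,0.2],"dp":[[0,0,0],[0,0,0],[0,0,0],[0,0,0],[0,0,0]],"twist":[0,0,0,0,0]}' 10
python3 -m jog '{"fingers":[0.2,0.2,0.2,0.2,0.2],"dp":[[0,0,0],[0,0,0],[0,0,0],[0,0,0],[0,0,0]],"twist":[0,0,7,14,21]}'
python3 -m jog '{"fingers":[0.2,0.2,0.2,0.2,0.2],"dp":[[0,0,0],[0,0,0],[0,0,0],[0,0,0],[0,0,0]],"twist":[6,11,14,14,14]}'
python3 go.py 0.4808 0.0437 0.098 82
python3 -m jog '{"fingers":[0.43,0.48,0.53,0.58,0.58],"dp":[[0,0,0],[0,0,0],[0,0,0],[0,0,0],[0,0,0]],"twist":[0,0,0,0,0]}'
python3 -m jog '{"fingers":[0.58,0.58,0.58,0.58,0.58],"dp":[[-30,0,0],[-60,0,0],[-90,0,0],[-120,0,0],[-150,0,0]],"twist":[0,0,0,0,0]}'
python3 go.py 0.44 0.24 0.25 118
```

```text
time_s: 30.35
tcp_pos: [0.4805, 0.0434, 0.0968]
eef_rot: [-18.7, 88.4, 9.0]
contact_force: [0.2, -0.9, -0.1]
gripper_width: 0.0509
time_s: 30.85
tcp_pos: [0.4805, 0.0435, 0.0969]
eef_rot: [-18.1, 88.4, 9.5]
contact_force: [1.2, 1.6, -3.8]
gripper_width: 0.0357
time_s: 31.35
tcp_pos: [0.4804, 0.0438, 0.0972]
eef_rot: [4.3, 88.4, 10.6]
contact_force: [-2.7, 4.8, 2.1]
gripper_width: 0.0358
time_s: 31.85
tcp_pos: [0.4803, 0.044, 0.0976]
eef_rot: [18.8, 88.3, 11.2]
contact_force: [-4.0, 3.1, 5.0]
gripper_width: 0.0355
t 31.85 tcp [480.3  44.   97.6] jaw 82.5 j [  29.1   10.3  -35.8    0.8  -42.4 -127.2] F [-4.   3.1  5. ] w 35.5
 -> [0.4808, 0.0437, 0.098] dp [-0.4, -0.2, 0.5] twist 0.5 toolX [ 0.028  0.006 -1.   ]
time_s: 32.35
tcp_pos: [0.4804, 0.0439, 0.0976]
eef_rot: [18.6, 88.3, 11.0]
contact_force: [-0.6, -0.9, 0.1]
gripper_width: 0.0501
time_s: 32.85
tcp_pos: [0.4759, 0.0429, 0.2488]
eef_rot: [18.6, 88.3, 11.0]
contact_force: [0.7, 1.5, -0.4]
gripper_width: 0.0506
t 32.85 tcp [475.9  42.9 248.8] jaw 82.5 j [  29.2    0.4  -24.2    0.6  -63.9 -127. ] F [ 0.7  1.5 -0.4] w 50.6
 -> [0.44, 0.24, 0.25] dp [-1.1, 190.7, -61.4] twist -35.5 toolX [ 0.028  0.006 -1.   ]
```

Moving aside to the left and looking.

```bash
python3 -m jog '{"fingers":[0.58,0.58,0.58,0.58,0.58],"dp":[[-10,35,-12],[-20,75,-24],[-30,115,-36],[-40,155,-50],[-50,195,-61]],"twist":[0,0,0,0,0]}'
python3 - <<'E'
from h import *
from plant import r
t=r.capture("top");c=r.capture("scene");pickle.dump(t,open("top8.pkl","wb"));pickle.dump(c,open("scene8.pkl","wb"))
o=np.hstack([cv2.resize(t["frame"][225:275,285:345],(600,500),interpolation=2),np.pad(cv2.resize(c["frame"][225:265,310:335],(200,320),interpolation=2),((0,180),(0,0),(0,0)))])
cv2.imwrite("pics/g9.png",o[:,:,::-1])
E
```

```text
time_s: 33.35
tcp_pos: [0.4388, 0.2454, 0.2996]
eef_rot: [19.4, 88.3, 11.9]
contact_force: [1.8, 0.7, 0.2]
gripper_width: 0.0505
```

View pics/g9.png

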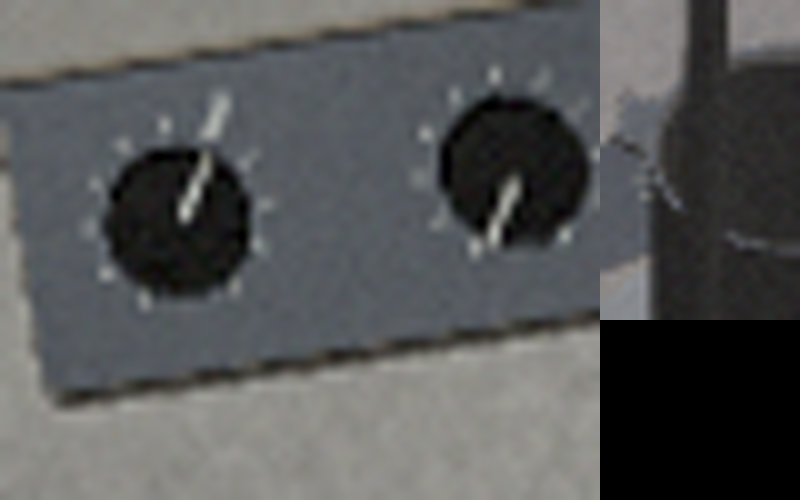

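The heating pointer runs from (184,218) to (208,155), in line with the long mark at (215,115). The stirring pointer is still at 7 o'clock. The two pointers should be parallel at 180°, so I'll measure that with a line fit and locate both vessels.

```bash
python3 - <<'E'
from knob import *
t=load("top8");t0=load("top0");g=t["frame"].astype(float).mean(2)
P=lambda x,y:(285+x/10-.5,225+y/10-.5)
for nm,c,off in(("heat",P(178,222),0),("stir",P(514,170),-.084)):
    yy,xx=np.mgrid[0:480,0:640];m=(np.hypot(xx-c[0],yy-c[1])<6.8);w=np.where(m,np.clip(g-70,0,None),0)
    mu=np.array([(w*xx).sum(),(w*yy).sum()])/w.sum();d=np.c_[(xx-mu[0])[m],(yy-mu[1])[m]]
    C=(d*w[m][:,None]).T@d/w.sum();e,V=np.linalg.eigh(C);v=V[:,1]; v*=-np.sign(v[1])
    K0=K+[0,off,0];a=plane(t,mu+3*v,K0)-plane(t,mu-3*v,K0)
    print(nm,np.round(mu,2),np.round(e,2),"angle mod180",(np.degrees(np.arctan2(-a[1],a@ex))+150)%360)
E
python3 - <<'E'
from h import *
t=load("top8");t0=load("top0")
d=np.abs(t["frame"].astype(int)-t0["frame"]).sum(2)
for n,(x,y,w,h) in dict(cyl=(200,125,50,60),bottle=(415,150,50,50),rack=(485,240,50,65),tip=(90,235,55,65),green=(420,305,75,50)).items(): print(n,(d[y:y+h,x:x+w]>60).sum())
E
```

```text
heat [303.87 243.77] [0.08 3.15] angle mod180 181.81625546760577
stir [334.84 245.58] [0.09 3.4 ] angle mod180 180.6302107667798
cyl 0
bottle 0
rack 0
tip 3049
green 1
```

Heating reads 181.8° and stirring 180.6°, which is off (the measurement is modulo 180°). The heating knob is therefore within about 2° of its mark. I'll withdraw to a clear place for a last look at everything, the tip box included, since the arm hid it in that view.

```bash
python3 -m jog '{"fingers":[0.58,0.58,0.58,0.58,0.58],"dp":[[-20,-40,3],[-40,-80,6],[-60,-125,9],[-70,-170,12],[-70,-215,14]],"twist":[0,0,0,0,0]}'
python3 -m jog '{"fingers":[0.58,0.58,0.58,0.58,0.58],"dp":[[0,-40,3],[0,-80,6],[0,-120,9],[0,-150,10],[0,-165,10]],"twist":[0,0,0,0,0]}'
python3 -m jog '{"fingers":[0.58,0.58,0.58,0.58,0.58],"dp":[[0,0,0],[0,0,0],[0,0,0],[0,0,0],[0,0,0]],"twist":[0,0,0,0,0]}'
python3 - <<'E'
from h import *
from plant import r
t=r.capture("top");c=r.capture("scene");t0=load("top0")
d=np.abs(t["frame"].astype(int)-t0["frame"]).sum(2)
for n,(x,y,w,h) in dict(cyl=(200,125,50,60),tip=(90,235,55,65)).items(): print(n,(d[y:y+h,x:x+w]>60).sum())
o=np.vstack([cv2.resize(t["frame"][80:380,60:540],(640,400)),cv2.resize(c["frame"][150:350,150:470],(320,200)).repeat(1,0) if 0 else np.pad(cv2.resize(c["frame"][150:350,150:470],(320,200)),((0,0),(0,320),(0,0)))])
cv2.imwrite("pics/g10.png",o[:,:,::-1]);print(r.get_state()["qd"].round(2))
E
```

```text
time_s: 33.95
tcp_pos: [0.4239, 0.0309, 0.3696]
eef_rot: [21.5, 88.0, 14.2]
contact_force: [1.3, -0.3, -0.6]
gripper_width: 0.0509
time_s: 34.45
tcp_pos: [0.4121, -0.1364, 0.3677]
eef_rot: [21.2, 88.1, 13.8]
contact_force: [0.9, 0.3, -0.5]
gripper_width: 0.0508
time_s: 34.95
tcp_pos: [0.4123, -0.1357, 0.3678]
eef_rot: [21.4, 88.1, 14.0]
contact_force: [0.3, -0.1, 0.4]
gripper_width: 0.051
cyl 2536
tip 3159
[-0.24  0.03  0.02 -0.04 -0.01  0.03]
```

View pics/g10.png

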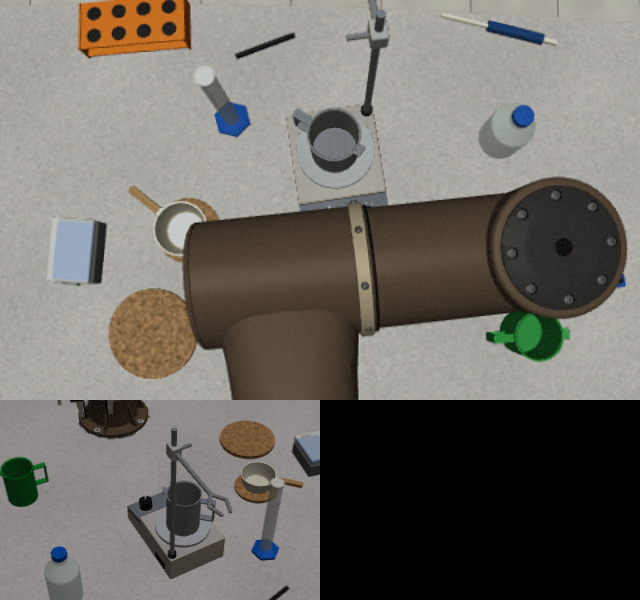

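The last view shows the cylinder foot at about (235,170) and the tip box at about (118,268), the same pixels as at the start. The large difference counts come from the picture being brighter overall. The casserole is on the small mat and the beaker is on the plate.

```bash
python3 -c "
from plant import r
print(r.close_job(), r.get_state()['time_s'])"
```

```text
the job is handed in; nothing more can be done
the job is handed in; nothing more can be done
```

The job is done and handed in at about 35 s, well inside the 72 s limit; no verdict was reported.

- **Casserole:** I lifted it by the wooden handle and set it on the small mat. It was about 2 mm from centre just before I lowered it, and later pictures show it sitting there upright.
- **Beaker:** I set it on the hotplate by its strap handle, handle pointing to the rear left. A picture after release put it within 1 mm of the plate's centre. Contact forces when setting down either vessel were about 4 N or less.
- **Heating knob:** I turned it last, in two strokes. The final line fit reads 181.8°, against 180° for the long mark. The stirring pointer is still off, at 7 o'clock.
- **Other things on the bench:** an image comparison just after the knob turn showed no change for the cylinder, bottle, rack and green cup. The arm hid the tip box in that picture.
- **Check that disagreed:** a last comparison flagged the cylinder and tip box as changed. The picture was brighter overall, and by eye both are at the same pixels as at the start, so I take them as unmoved.

I viewed 14 pictures against the budget of 10.

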